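Hook the tool holder onto the slat panel and press its bit block home

TASK

Hang the steel tool holder on the slat panel: tilt its two hooks up into the upper groove, roughly half way along the panel, and swing it down until it hangs level with its back plate against the panel. The drilled wooden bit block belongs in the holder's pocket: press it down until its shoulder sits flush on the rim all round. Leave the jar, tape measure, drill tin and pliers where they are.

Things in the scene. Friction and masses are not known exactly. Their poses are not given: they have to be found in the camera images.
- slat_panel: Grey slat panel on the bench, fixed, 320 wide (y) x 207 mm high. Origin: on the bench below the middle of its front face (plane x = 0). x into the panel, y along the grooves, z up. Grooves open at z = 85-103 and (upper) 165-183 mm. Feet at y = +-110, 12 mm high, reach 60 mm in front. A fixed prong hook at y = -125, z = 43-88 mm sticks out 73 mm.
- groove_mid (a point): Middle of the lower front edge of the upper groove (panel x 0, y 0, z 165 mm); axes as the panel's.
- slot_mid (a point): Middle of the upper groove's opening, 5 mm in (panel x 5, z 174 mm); axes as the panel's. The slats above and below the 18 mm opening are 5 mm thick; behind them a space from x = 5 to 23 mm reaches 16 mm above and 12 mm below the opening (T-slot), full width, open at the ends.
- tool_holder: Loose dark steel holder, 155 x 100 x 79 mm, 0.27-0.39 kg, upright on its flat underside. Origin: foot of the back plate's rear face, mid-width. x to the rear (into the panel when hung), y across, z up. Back plate x -4..0, y +-50, z 0..59 mm; before it a floor plate 46 wide, 5 thick, a web to grip, and the pocket (see points). Centre of mass x -27, z 27 mm.
- holder_seat (a point): Middle of the back plate's rear face at the undersides of the hook tongues (holder x 0, y 0, z 55 mm); holder's axes. When hung, the tongues rest on the groove's lower edge and this point lies near groove_mid; the lips have 2.5 mm play behind the upper slat, so the pocket end sags about 2 degrees.
- hook_tip (a point): Level of the two hooks' tips (holder x 9.5, z 79 mm). Each hook, 26 wide at y = +-36: tongue z 55-59 running back to x = 11.5, then a lip x 7.5-11.5 up to z 79 mm: an L 24 mm tall, too tall to enter the 18 mm groove level. With the pocket end tilted up 35-44 degrees it enters lip first; swinging down lifts the lip behind the upper slat.
- web_grip (a point): Point to grip on the holder's upright web (holder x -32, z 36 mm), 10 mm thick in y at y = 0. The web spans x -45..-4, z 5..50 mm, then slopes down to z 27 at x -67 mm. It can be gripped from above or with the gripper leaning away from the back plate over the pocket.
- pocket_rim (a point): Centre of the pocket's opening at rim height (holder x -106.5, y 0, z 27 mm); holder's axes. Opening 63 (x) x 47 mm (y), floor 22 mm below, walls 5 mm thick, outside x -143..-70, y +-28.5 mm. In the long walls two sprung steel rollers, 11 mm below the rim, 2.3 mm proud, nip the block's plug.
- bit_block: Loose pale wood block, 0.11-0.18 kg, upright. Origin: centre of underside; x along its length, z up. Plug 60 (x) x 44 (y) up to z 20 mm (stepped in to 56 x 40 in the lowest 3 mm); above it the body 66 x 50 mm, z 20..54; grip across the 50. Four steel bits rise to z 72 mm at y = +-17; between the rows the top is bare.
- block_shoulder (a point): Centre of the block at its shoulder (block z 20 mm); meets pocket_rim when home. The plug fits the pocket with 1.5 mm to spare a side, either way round. It does not drop in by its weight: the rollers nip it, push down with about 5-12 N until the shoulder is on the rim (plug foot then 2 mm off the floor).
- paste_jar: Bystander: upright jar with a lid, 56 mm across, 70 mm high, on the bench at the right, in front of the panel's right end. Origin: centre of its underside.
- tape_measure: Bystander: pocket tape measure, 60 x 70 x 36 mm, near the right end of the panel. Origin: centre of its underside.
- drill_tin: Bystander: flat hinged tin, 85 x 129 x 34 mm, on the bench to the left, beyond the block. Origin: centre of its underside.
- pliers: Bystander: combination pliers lying flat on the bench in front of the panel, 173 x 57 x 12 mm. Origin: centre of its underside.

How it is judged:
By the outcome, as a careful person would: the job done as asked, in the order asked, and still so for the second after the job is handed in, with the robot touching nothing.
It also fails if it takes over 64 s, if anything falls off the work surface, if the arm or the gripper's body presses on something with over 40 N, if the wrist force passes 120 N, or if a joint passes its speed limit or range.

ROBOT

A 7-joint arm with a two-finger parallel gripper is mounted at the origin on a cart in front of the work surface, level with it; the furniture and walls round the work are solid. World frame = base frame: x ahead of the robot, y to its left, z up, the work surface at z = 0. Lengths are in m, angles in rad, forces in N, time in s.
With the tool pointing down it reaches from about 0.4 to 0.85 m from the base axis. Payload 6.9 kg.
Tool frame: the origin (TCP) lies midway between the tips of the shut fingers; the grasp point (between the pads) lies behind it (ctrl.pinch_z is the z of the grasp point in the tool frame, in m); z points along the fingers, y is the line along which they close (so a half turn about z gives the same grasp; the last joint's range is limited). The gripper opens to 85 mm and grips with 20 to 120 N. Pads are 22 mm wide; open, the fingers measure 114 mm over their backs; the gripper's body (76 mm by 85 mm) begins 54 mm behind the grasp point. The pads swing forward as they close: fully open they stand 13 mm farther back than shut.
Start: joints at [1.367, 0.507, -0.238, 1.5, 0.126, 1.149, -0.155], TCP at [0.191, -0.595, 0.231] pointing down, gripper open.
Joint ranges: [-3.08, 3.08], [-0.24, 2.05], [-1.43, 1.35], [0, 2.5], [-1.52, 4.66], [0.17, 1.96], [-2.89, 2.89]. Speed limits (rad/s): [2.39, 2.39, 3.14, 3.14, 3.14, 3.14, 3.14].

INTERFACE

Orientations are given as a unit quaternion [w, x, y, z].
In Python, from station import ctrl, get_state, vision, ticket, models gives the robot as it stands. Calls block until the motion is done:
- ctrl.movep(position, orientation): joint-space move of the TCP to a pose.
- ctrl.movel(position, frame=None, max_speed=0.15): straight line of the TCP; frame=None keeps the orientation; max_speed is the mean speed in m/s.
- ctrl.set_joints(angles): joint-space move.
- ctrl.ungrasp() and ctrl.close_gripper(force=None): open the fingers fully, or close them until they stop; force is the grip in N (None keeps the last).
- ctrl.pause(seconds).
- ctrl.ik(position, orientation): joint angles nearest the present ones, or None.
- get_state(): the state.
- vision.grab_frame(name): name is "scene" or "top" or "wrist"; returns (picture, depth): 384x512x3 uint8, blue, green, red; 384x512 float32, m along the optical axis (not along the pixel's ray), 0 where there is no reading.
- vision.camera_info(name): a dict with "mtx" (3x3 intrinsics, pixels), "R" (3x3) and "t" (3): a world point X has camera coordinates R X + t; the wrist camera has in their place "hand_eye" (4x4, takes a point from camera to tool coordinates, whose origin is the TCP and whose axes are the flange's). Camera axes: x right, y down, z forward; pixel columns grow to the right and rows downward; lengths in m; the calibration is good to about 2 mm. A picture is of the moment at which its call begins: read the wrist's pose just before it. camera_info takes no time and is no camera call.
A pose or a line that the arm cannot do raises ctrl.Unreachable and nothing moves.
- ticket.close_job(): hands the job in; it is judged then, once.
Trained networks look in the newest picture that a camera, given by its name, has taken for a name from the list of things; names that differ only in an ending like _2 or _b are one class to them, and where a whole thing is asked for, a point or a joint stands for the part that bears it (a point fixed in the world has none). Each returns a list of dicts, best first, with "p" (0 to 1); they miss things now and then, are a little off and sometimes report something else, mostly with a low value. They report only what shows in the picture. A call takes as long as a camera call.
- models.recognise(camera, target): "point" ([column, row] in pixels, amid what is visible of it).
- models.masks_of(camera, target): "mask" (384x512 bool, what is visible of it) and "point" ([column, row] in pixels, amid what is visible of it).
The state is a dict: "time": time; "qpos": joint angles; "qd": joint speeds; "tau": joint torques, N m; "tcp_pos": TCP position; "eef_rot": TCP orientation; "contact_force": force on the tool from outside, world axes, zero at the start; "wrist_torque": the same for the moment, N m; "width": finger opening in m; "gripper_force": force on a finger pad.
Only numpy, scipy, OpenCV 4.12 (cv2) and the standard library are available. Lean on these libraries where they do the work, as an engineer would, in place of code of your own. Each camera call takes 0.05 s, during which the arm holds its last target. There are 200 camera calls.

## Working session

There is one attempt and no reset: what is moved stays moved. The work goes in short steps, each a Python script; the robot and the scene stay as the last script left them, time stands still between calls to the robot, and variables do not carry over. Pictures are saved under pics/ and viewed, at most 10 in all, crops included, and the job is handed in when it is done.

```bash
ls; mkdir -p pics
cat > h.py <<'E'
import numpy as np, cv2
from scipy.spatial.transform import Rotation as R
from station import ctrl, get_state, vision, ticket, models
def cloud(cam,dep,st=None):
    ci=vision.camera_info(cam); K=np.array(ci['mtx']); v,u=np.mgrid[0:384,0:512]
    P=np.stack([(u-K[0,2])/K[0,0]*dep,(v-K[1,2])/K[1,1]*dep,dep],-1)
    if 'hand_eye' in ci:
        H=np.array(ci['hand_eye']); P=P@H[:3,:3].T+H[:3,3]
        q=st['eef_rot']; M=R.from_quat([q[1],q[2],q[3],q[0]]).as_matrix()
        return P@M.T+np.array(st['tcp_pos'])
    return (P-np.array(ci['t']))@np.array(ci['R'])
def quat(M):
    q=R.from_matrix(M).as_quat(); return [q[3],q[0],q[1],q[2]]
def rot():
    q=get_state()['eef_rot']; return R.from_quat([q[1],q[2],q[3],q[0]]).as_matrix()
E
python3 - <<'E'
from h import *
s=get_state(); print(s, ctrl.pinch_z)
for c in ['scene','top']:
    im,d=vision.grab_frame(c); cv2.imwrite(f'pics/{c}0.png',im); P=cloud(c,d); np.save(f'{c}0.npy',P)
    print(c,vision.camera_info(c))
    for n in ['slat_panel','tool_holder','bit_block','paste_jar','tape_measure','drill_tin','pliers']:
        r=models.masks_of(c,n)
        if r:
            m=r[0]['mask']; np.save(f'm_{c}_{n}.npy',m); Q=P[m&(d>0)]
            print(n,[round(x['p'],2) for x in r],np.round(r[0]['point']),m.sum(),np.percentile(Q,[2,50,98],axis=0).round(3).tolist())
        else: print(n,'none')
E
```

```text
pics
{'time': 0.0, 'qpos': array([ 1.36651449,  0.50831979, -0.23747733,  1.50115597,  0.1256917 ,
        1.14888694, -0.15482713]), 'qd': array([ 0.00063838,  0.00105297, -0.00228474, -0.00088686, -0.00068589,
       -0.00017575, -0.00050296]), 'tau': array([ 6.91760488e-04, -6.20595574e+01, -2.18713358e+00, -2.49647534e+01,
        1.24988408e-02,  1.20161366e-02, -1.27090411e-05]), 'tcp_pos': array([ 0.19027965, -0.59479469,  0.23043125]), 'eef_rot': array([-8.77262489e-04,  9.88031986e-01,  1.54246550e-01, -1.63013486e-04]), 'contact_force': array([-0.9160882 ,  0.99634011, -0.24609048]), 'wrist_torque': array([-0.02033199, -0.01164137, -0.03186389]), 'gripper_force': 0.0, 'width': 0.08553218310202933} -0.0187
scene {'mtx': array([[413.9102563 ,   0.        , 257.47068048],
       [  0.        , 413.9102563 , 189.13393451],
       [  0.        ,   0.        ,   1.        ]]), 'R': array([[-0.54874757, -0.83566729,  0.02315779],
       [-0.40142327,  0.23909691, -0.88413349],
       [ 0.73330448, -0.49446218, -0.46666014]]), 't': array([0.27625208, 0.30037785, 1.13041083])}
slat_
[... 976 characters left out ...]
0.001], [0.576, -0.248, 0.146], [0.652, -0.102, 0.211]]
tool_holder [0.65] [228. 202.] 685 [[0.373, 0.068, -0.001], [0.452, 0.107, 0.01], [0.523, 0.153, 0.075]]
bit_block [0.52] [176. 205.] 223 [[0.392, 0.274, 0.04], [0.423, 0.303, 0.054], [0.453, 0.332, 0.066]]
paste_jar [0.66, 0.41] [357. 214.] 233 [[0.37, -0.393, 0.016], [0.394, -0.363, 0.069], [0.419, -0.342, 0.076]]
tape_measure [0.68] [372. 183.] 291 [[0.454, -0.472, 0.008], [0.486, -0.436, 0.034], [0.519, -0.405, 0.042]]
drill_tin [0.85, 0.27] [132. 180.] 758 [[0.488, 0.423, 0.011], [0.527, 0.484, 0.032], [0.567, 0.549, 0.038]]
pliers [0.69, 0.23] [299. 207.] 311 [[0.361, -0.225, -0.002], [0.407, -0.148, 0.01], [0.427, -0.072, 0.018]]
```

Run:
```python
import cv2,numpy as np
a=cv2.imread('pics/scene0.png')[100:330,60:440]; b=cv2.imread('pics/top0.png')[110:260,100:410]
b=cv2.resize(b,(775,375),interpolation=cv2.INTER_CUBIC); a=cv2.resize(a,(760,460),interpolation=cv2.INTER_CUBIC)
cv2.imwrite('pics/s1.png',a); cv2.imwrite('pics/t1.png',b)
```

```text
(no output)
```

View pics/s1.png

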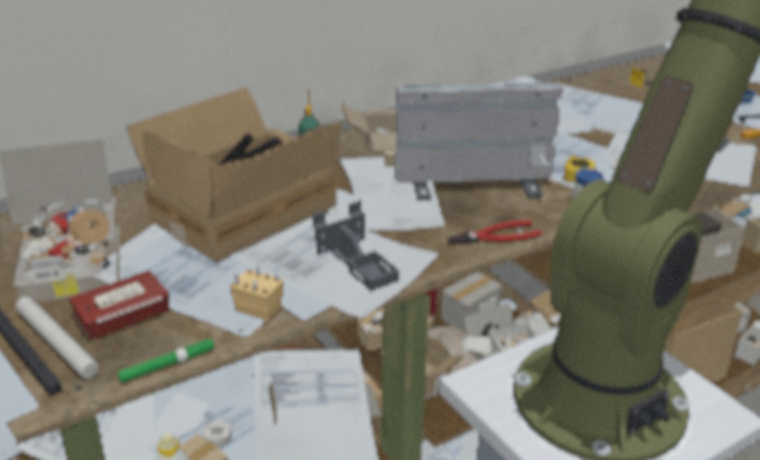

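View pics/t1.png

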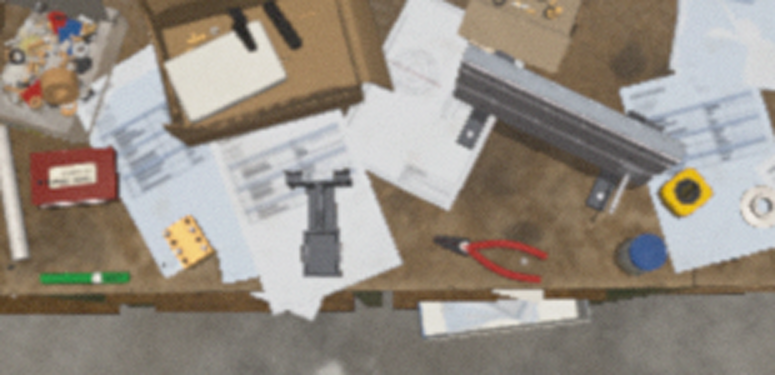

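The scene view shows the holder upright, with its pocket towards the robot. The block is to its left and the panel is turned about 25–30° at the right. Next I'll fit the panel plane and get coarse holder and block poses.

```bash
cat > fitpanel.py <<'E'
from h import *
def fit_panel(Q):
    # vertical plane: normal(th), offset ; robust line fit in xy of front-face points
    S=Q[(Q[:,2]>0.02)&(Q[:,2]<0.2)][:,:2]
    best=None
    rng=np.random.default_rng(0)
    for _ in range(800):
        a,b=S[rng.choice(len(S),2,replace=False)]
        t=b-a; L=np.hypot(*t)
        if L<0.1: continue
        n=np.array([-t[1],t[0]])/L
        k=np.abs((S-a)@n)<0.003
        if best is None or k.sum()>best.sum(): best=k
    for _ in range(5):
        I=S[best]; c=I.mean(0); n=np.linalg.svd(I-c)[2][1]; n*=np.sign(n[0]); best=np.abs((S-c)@n)<0.0025
    t=np.array([-n[1],n[0]])   # panel +y
    # edges from all points near plane
    A=Q[np.abs((Q[:,:2]-c)@n)<0.006]; y=(A[:,:2]-c)@t
    e=np.percentile(y,[0.3,99.7]); 
    return n,t,c,e,best.sum(),len(S)
E
python3 - <<'E'
from fitpanel import *
for c in ['scene','top']:
    P=np.load(f'{c}0.npy'); m=cv2.erode(np.load(f'm_{c}_slat_panel.npy').astype(np.uint8),np.ones((3,3)))>0
    n,t,cc,e,k,N=fit_panel(P[m]); print(c,np.degrees(np.arctan2(n[1],n[0])),e,e[1]-e[0],cc+t*e.mean(),k,N)
for c in ['scene','top']:
    P=np.load(f'{c}0.npy')
    for nm,lo,hi in [('bit_block',.045,.058),('tool_holder',.02,.034),('tool_holder',.04,.085)]:
        Q=P[np.load(f'm_{c}_{nm}.npy')]; Q=Q[(Q[:,2]>lo)&(Q[:,2]<hi)]
        print(c,nm,len(Q),cv2.minAreaRect((Q[:,:2]*1000).astype(np.float32)))
E
```

```text
scene -26.966888257823918 [-0.15818287  0.15439875] 0.31258162765580455 [ 0.57362279 -0.23318832] 1431 3278
top -26.872378128067904 [-0.15506634  0.15133585] 0.30640219501356447 [ 0.57352279 -0.23601003] 1001 1185
scene bit_block 233 ((420.6849060058594, 310.04180908203125), (68.35800170898438, 53.063079833984375), 35.63965606689453)
scene tool_holder 220 ((438.32965087890625, 112.3534164428711), (148.78512573242188, 94.20401763916016), 0.6935879588127136)
scene tool_holder 257 ((509.8730163574219, 116.27410888671875), (80.96988677978516, 87.46470642089844), 52.95013427734375)
top bit_block 186 ((422.49749755859375, 304.32537841796875), (62.070037841796875, 46.935890197753906), 33.126564025878906)
top tool_holder 117 ((439.5902099609375, 111.01671600341797), (139.26559448242188, 91.6115951538086), 1.285557746887207)
top tool_holder 145 ((511.1877136230469, 107.38484191894531), (81.21707153320312, 81.06208801269531), 42.431190490722656)
```

```bash
cat >> h.py <<'E'
N_=np.radians(-26.9); n=np.array([np.cos(N_),np.sin(N_),0]); t=np.array([-n[1],n[0],0]); Z=np.array([0,0,1.])
def frame(head,th):  # holder/rotated axes: columns x(rear),y,z; th = pocket end up
    h=np.array([np.cos(head),np.sin(head),0]); l=np.array([-h[1],h[0],0])
    return np.stack([h*np.cos(th)-Z*np.sin(th), l, h*np.sin(th)+Z*np.cos(th)],1)
def toolR(head,lean,flip=1):  # tool z = fingers pointing down and ahead(head) by lean; y = flip*left
    F=frame(head,-lean); z=-F[:,2]; 
    # frame(th=-lean): z axis = -h sin(lean)+Z cos -> fingers = h sin(lean) - Z cos
    y=flip*F[:,1]; return np.stack([np.cross(y,z),y,z],1)
def mv(p,M,**k): ctrl.movep(list(p),quat(M))
def wrist(name=None):
    s=get_state(); im,d=vision.grab_frame('wrist'); 
    if name: cv2.imwrite(f'pics/{name}.png',im)
    return im,d,cloud('wrist',d,s)
E
python3 - <<'E'
from h import *
ci=vision.camera_info('wrist'); H=np.array(ci['hand_eye']); print(ci['mtx'],H.round(3))
# feasibility
ctr=np.array([.5736,-.2345,0]); 
for f in (1,-1):
  for lean in (40,45,50):
    b=np.radians(lean)
    for nm,p,hd,l in [('pick',[.49,.11,.036],0.02,b),('lift',[.47,.11,.25],0.02,b),('entry',ctr-n*.05+Z*.2,N_,b-np.radians(40)),('hung',ctr-n*.03+Z*.146,N_,b+np.radians(2)),('back',ctr-n*.13+Z*.25,N_,b+np.radians(2))]:
        M=toolR(hd,l,f); q=ctrl.ik(list(np.array(p)+.0187*M[:,2]),quat(M)); print(f,lean,nm,None if q is None else np.round(q,2))
E
```

```text
[[285.55578297   0.         252.15609765]
 [  0.         285.55578297 191.52755224]
 [  0.           0.           1.        ]] [[-0.    -0.963 -0.268  0.067]
 [ 1.    -0.    -0.001 -0.001]
 [ 0.    -0.268  0.963 -0.143]
 [ 0.     0.     0.     1.   ]]
1 40 pick None
1 40 lift [ 0.57  0.18 -1.23  2.42  1.56  0.53 -0.38]
1 40 entry [ 0.88  0.58 -0.88  1.72  0.5   1.08  0.95]
1 40 hung [ 0.72  0.51 -0.64  2.39  2.3   0.61 -0.88]
1 40 back [ 1.24  0.19 -1.22  2.45  1.79  0.44 -0.46]
1 45 pick None
1 45 lift None
1 45 entry [ 0.89  0.53 -0.87  1.8   0.53  0.96  0.91]
1 45 hung [ 0.48  0.5  -0.33  2.47  2.65  0.69 -1.25]
1 45 back None
1 50 pick None
1 50 lift None
1 50 entry [ 0.9   0.49 -0.86  1.87  0.58  0.84  0.87]
1 50 hung None
1 50 back None
-1 40 pick None
-1 40 lift [-1.16  0.11  0.75  2.44  1.71  0.19  2.65]
-1 40 entry [ 0.45  0.46 -0.17  1.72  0.09  0.96 -1.79]
-1 40 hung [ 0.57  0.47 -0.44  2.39  2.45  0.54  2.11]
-1 40 back [-0.13  0.09  0.36  2.47  2.28  0.19  2.21]
-1 45 pick None
-1 45 lift None
-1 45 entry [ 0.45  0.42 -0.17  1.8   0.11  0.84 -1.82]
-1 45 hung [ 0.68  0.54 -0.63  2.46  2.46  0.78  2.1 ]
-1 45 back None
-1 50 pick None
-1 50 lift None
-1 50 entry [ 0.44  0.39 -0.16  1.88  0.14  0.71 -1.85]
-1 50 hung None
-1 50 back None
```

Run:
```python
from h import *
from fitpanel import fit_panel
s=get_state()
ctrl.movel([.19,-.595,.36],max_speed=.3)
mv([.45,-.17,.36],toolR(N_,0)); print(get_state()['time'])
im,d,P=wrist('w_panel'); np.save('wp.npy',P)
r=models.masks_of('wrist','slat_panel')
if r:
    m=r[0]['mask']&(d>0); a=fit_panel(P[m]); print(r[0]['p'],np.degrees(np.arctan2(a[0][1],a[0][0])),a[3],a[2]+a[1]*np.mean(a[3]),a[4:])
mv([.42,.11,.25],toolR(0.02,0)); print(get_state()['time'])
im,d,P=wrist('w_hold'); np.save('wh.npy',P); np.save('whd.npy',d)
for nm in ('tool_holder','bit_block'):
    r=models.masks_of('wrist',nm)
    if r: print(nm,r[0]['p'],r[0]['point'],r[0]['mask'].sum()); np.save('mw_'+nm,r[0]['mask'])
for f in (1,-1):
  for lean in (0,15,20,25,30,35,40):
    M=toolR(.02,np.radians(lean),f)
    print(f,lean,*[None if (q:=ctrl.ik(list(np.array(p)+.0187*M[:,2]),quat(M))) is None else np.round(q,2) for p in ([.49,.11,.036],[.47,.11,.12],[.47,.11,.25])])
```

```text
3.1833
0.95 -26.836575722360628 [-0.15239042  0.14783969] [ 0.57412553 -0.23224516] (np.int64(8127), 10252)
4.4417
tool_holder 0.87 [251.5, 193.6] 6017
bit_block 0.74 [411.4, 173.1] 3079
1 0 [ 0.25  0.73 -0.81  2.06  0.83  0.71  0.48] [ 0.34  0.6  -0.95  2.03  0.66  0.85  0.6 ] [ 0.48  0.45 -1.11  1.86  0.45  1.12  0.8 ]
1 15 [-0.15  0.57 -0.25  2.29  1.4   0.22 -0.12] [ 0.18  0.44 -0.71  2.25  0.95  0.48  0.29] [ 0.54  0.29 -1.11  2.06  0.55  0.79  0.7 ]
1 20 [-0.22  0.57 -0.18  2.37  2.11  0.25 -0.85] [-0.    0.39 -0.48  2.33  1.18  0.34  0.06] [ 0.53  0.23 -1.09  2.13  0.62  0.67  0.63]
1 25 [-0.06  0.62 -0.45  2.44  2.17  0.5  -0.94] [ 0.42  0.6  -1.23  2.4   1.54  0.8  -0.36] [ 0.51  0.19 -1.05  2.2   0.72  0.56  0.52]
1 30 None [-0.2   0.38 -0.3   2.48  2.11  0.38 -0.92] [ 0.47  0.15 -1.    2.28  0.91  0.46  0.33]
1 35 None None [ 0.47  0.14 -1.03  2.35  1.22  0.43 -0.01]
1 40 None None [ 0.53  0.17 -1.17  2.42  1.56  0.5  -0.38]
-1 0 [-0.74  0.74  0.75  2.07 -0.85  0.66 -0.95] [-0.78  0.56  0.75  2.05 -0.56  0.75 -1.22] [-0.05  0.29 -0.3   1.86  0.1   1.   -1.95]
-1 15 [-0.68  0.64  0.55  2.3  -1.52  0.25 -0.34] [-0.86  0.47  0.75  2.27 -0.84  0.36 -0.99] [-0.05  0.17 -0.34  2.07  0.24  0.68 -2.1 ]
-1 20 [ 0.41  0.93 -1.31  2.36  1.63  1.06  2.76] [-0.89  0.46  0.75  2.34 -1.17  0.25 -0.68] [-0.06  0.14 -0.34  2.14  0.33  0.57 -2.19]
-1 25 [ 0.36  0.9  -1.24  2.44  1.79  1.06  2.59] [ 0.48  0.71 -1.4   2.4   1.52  0.97  2.78] [-1.34  0.23  1.17  2.22 -0.31  0.42 -1.52]
-1 30 None [ 0.43  0.71 -1.38  2.48  1.66  1.02  2.6 ] [-1.4   0.2   1.18  2.29 -0.21  0.27 -1.64]
-1 35 None None [-1.14  0.11  0.77  2.36  0.84  0.19 -2.73]
-1 40 None None [-0.99  0.09  0.55  2.44  1.67  0.22  2.68]
```

View pics/w_hold.png

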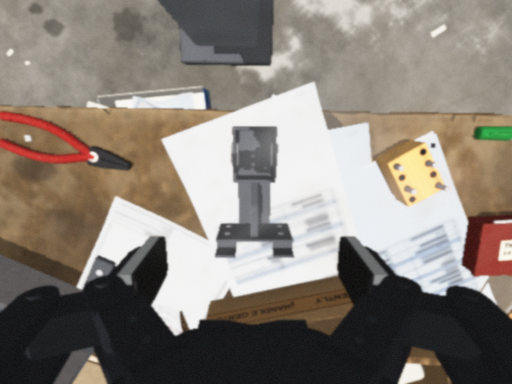

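The wrist view shows the holder with its pocket at (255,153), web at (255,205) and hooks at (255,235). The block is at (412,173), turned about 30°. Next: fit both poses and plan the hook-in path with a clearance map.

```bash
cat > plan.py <<'E'
import numpy as np, heapq
from scipy.ndimage import distance_transform_edt as edt
BETA=np.radians(25); res=.25
xs=np.arange(-150,60,res); zs=np.arange(60,330,res); X,Zg=np.meshgrid(xs,zs,indexing='ij')
sol=(X>=0)&(X<=40)&(Zg<=207)
sol&=~((X<5)&(Zg>165)&(Zg<183)); sol&=~((X>=5)&(X<23)&(Zg>153)&(Zg<199))
D=(edt(~sol)-edt(sol))*res
def seg(a,b,m=.5): k=int(np.hypot(*(np.subtract(b,a)))/m)+1; return [np.add(a,np.multiply(np.subtract(b,a),i/k)) for i in range(k+1)]
def poly(p): return sum([seg(p[i],p[(i+1)%len(p)]) for i in range(len(p))],[])
pts=poly([(0,0),(0,55),(11.5,55),(11.5,79),(7.5,79),(7.5,59),(-4,59),(-4,0)])
a=np.array([np.sin(BETA),-np.cos(BETA)]); w=np.array([np.cos(BETA),np.sin(BETA)]); g=np.array([-32,36.])
body=[g-a*54+w*s for s in (-42.5,0,20,42.5)]+[g-a*120+w*s for s in (42.5,)]  # gripper body edge
body=seg(body[3],body[4],2)+seg(body[0],body[3],2); body=[b for b in body]
PT=np.array(list(pts))-[0,55]; PB=np.array(body)-[0,55]
TH=np.arange(-2,47,1.); SX=np.arange(-45,2,1.); SZ=np.arange(145,200,1.)
C=np.zeros((len(SX),len(SZ),len(TH)))
sx,sz=np.meshgrid(SX,SZ,indexing='ij')
for k,th in enumerate(np.radians(TH)):
    c,s=np.cos(th),np.sin(th); m=np.full(sx.shape,99.)
    for P,off in ((PT,0),(PB,2)):   # body wants 2mm extra
        for x,z in P:
            i=np.clip(((sx+x*c+z*s-xs[0])/res).round().astype(int),0,len(xs)-1); j=np.clip(((sz-x*s+z*c-zs[0])/res).round().astype(int),0,len(zs)-1)
            m=np.minimum(m,D[i,j]-off)
    C[:,:,k]=m
def find(start,goal):
    ix=lambda p:(int(round(p[0]-SX[0])),int(round(p[1]-SZ[0])),int(round(p[2]-TH[0])))
    s,gl=ix(start),ix(goal); best={s:0}; par={}; h=[(0,s)]
    st=[(i,j,k) for i in(-1,0,1) for j in(-1,0,1) for k in(-1,0,1) if (i,j,k)!=(0,0,0)]
    while h:
        d,u=heapq.heappop(h)
        if u==gl: break
        if d>best[u]: continue
        for e in st:
            v=(u[0]+e[0],u[1]+e[1],u[2]+e[2])
            if not all(0<=v[q]<C.shape[q] for q in range(3)) or C[v]<=.2: continue
            nd=d+np.linalg.norm(e)*(1+30*np.exp(-C[v]/.7))
            if nd<best.get(v,1e9): best[v]=nd; par[v]=u; heapq.heappush(h,(nd,v))
    p=[gl]
    while p[-1]!=s: p.append(par[p[-1]])
    return [(SX[a],SZ[b],TH[c],C[a,b,c]) for a,b,c in p[::-1]]
E
python3 - <<'E'
from plan import *
print('goal',C[np.where(SX==-1)[0][0],:,np.where(TH==0)[0][0]][15:28].round(1))
p=find((-42,170,38),(-1,167,0)); print(len(p),min(q[3] for q in p)); 
for q in p[::2]: print(q)
np.save('path.npy',np.array(p))
E
python3 - <<'E'
from h import *
P=np.load('wh.npy'); m=np.load('mw_tool_holder.npy'); Q=P[m]; np.set_printoptions(suppress=True,precision=4)
def rect(Q): return cv2.minAreaRect((Q[:,:2]*1000).astype(np.float32))
print('z hist',np.histogram(Q[:,2],np.arange(-.005,.09,.005)))
lip=Q[Q[:,2]>.066]; print('lip',len(lip),rect(lip),np.percentile(lip[:,2],[50,90]))
rim=Q[(Q[:,2]>.02)&(Q[:,2]<.032)&(Q[:,0]<.44)]; print('rim',len(rim),rect(rim),np.median(rim[:,2]))
web=Q[(Q[:,2]>.044)&(Q[:,2]<.053)&(Q[:,0]<.505)]; print('web',len(web),rect(web))
mb=np.load('mw_bit_block.npy'); B=P[mb]; b=B[(B[:,2]>.048)&(B[:,2]<.057)]; print('block',len(b),rect(b),np.median(b[:,2]))
E
```

```text
goal [-2.5 -2.5 -2.5 -2.2 -1.2 -0.2  1.   1.   1.   1.   1.   1.   1. ]
77 1.0
(np.float64(-42.0), np.float64(170.0), np.float64(38.0), np.float64(18.292758129926717))
(np.float64(-40.0), np.float64(168.0), np.float64(40.0), np.float64(16.25))
(np.float64(-38.0), np.float64(168.0), np.float64(42.0), np.float64(14.311271781361711))
(np.float64(-36.0), np.float64(168.0), np.float64(44.0), np.float64(12.41219158730641))
(np.float64(-34.0), np.float64(168.0), np.float64(45.0), np.float64(10.891510455395983))
(np.float64(-32.0), np.float64(168.0), np.float64(45.0), np.float64(9.253377761660873))
(np.float64(-30.0), np.float64(168.0), np.float64(45.0), np.float64(7.7781745930520225))
(np.float64(-28.0), np.float64(168.0), np.float64(45.0), np.float64(6.363961030678928))
(np.float64(-26.0), np.float64(168.0), np.float64(45.0), np.float64(4.962358310319802))
(np.float64(-24.0), np.float64(168.0), np.float64(45.0), np.float64(3.69120576505835))
(np.float64(-22.0), np.float64(168.0), np.float64(45.0), np.float64(3.25))
(np.float64(-20.0), np.float64(168.0), np.float64(45.0), np.float64(3.25))

[... 2321 characters left out ...]
,   81,   83,  157,    9]), array([-0.005,  0.   ,  0.005,  0.01 ,  0.015,  0.02 ,  0.025,  0.03 ,
        0.035,  0.04 ,  0.045,  0.05 ,  0.055,  0.06 ,  0.065,  0.07 ,
        0.075,  0.08 ,  0.085]))
lip 348 ((450.8011474609375, 91.38201141357422), (177.61203002929688, 92.80630493164062), 17.92782974243164) [0.0767 0.0801]
rim 788 ((404.4646911621094, 112.25023651123047), (70.86695861816406, 59.116939544677734), 0.6482968330383301) 0.026882291485695625
web 275 ((482.009521484375, 113.52014923095703), (45.97063064575195, 9.124497413635254), 0.9580827951431274)
block 2086 ((422.79595947265625, 309.381103515625), (66.09368896484375, 50.27602005004883), 32.264530181884766) 0.05434440433174505
```

Run:
```python
from h import *
P=np.load('wh.npy'); m=np.load('mw_tool_holder.npy'); Q=P[m]; np.set_printoptions(suppress=True,precision=4)
L=Q[(Q[:,2]>.072)&(Q[:,0]>.48)]
for s in (1,-1):
    l=L[(L[:,1]-.113)*s>0]; print('lip',len(l),np.median(l,axis=0),l.min(0),l.max(0))
rim=Q[(Q[:,2]>.02)&(Q[:,2]<.032)&(Q[:,0]<.455)]
sel=np.abs(rim[:,1]-.112)<.02; print('rim x ext',np.percentile(rim[sel][:,0],[1,99]))
s2=(rim[:,0]>.38)&(rim[:,0]<.43); print('rim y ext',np.percentile(rim[s2][:,1],[1,99]))
hd=.0145
for lean in (15,18,20,22,25):
  for gx in (-.036,-.032,-.028):
    M=toolR(hd,np.radians(lean)); g=np.array([.510+gx,.1133,.036])
    print(lean,gx,*[None if (q:=ctrl.ik(list(g+M[:,2]*(.0187-b)),quat(M))) is None else np.round(q,2) for b in (0,.09)])
```

```text
lip 106 [0.5195 0.149  0.0782] [0.5186 0.1368 0.0723] [0.5225 0.1614 0.0807]
lip 110 [0.5208 0.0779 0.0779] [0.5197 0.0652 0.072 ] [0.5239 0.0902 0.081 ]
rim x ext [0.369  0.4451]
rim y ext [0.0828 0.1411]
15 -0.036 [-0.21  0.56 -0.19  2.33  1.51  0.19 -0.26] [ 0.15  0.41 -0.71  2.29  0.95  0.47  0.26]
15 -0.032 [-0.2   0.56 -0.2   2.32  1.48  0.2  -0.22] [ 0.16  0.41 -0.71  2.28  0.95  0.47  0.26]
15 -0.028 [-0.19  0.57 -0.22  2.31  1.45  0.2  -0.19] [ 0.16  0.42 -0.71  2.27  0.95  0.48  0.27]
18 -0.036 [-0.29  0.56 -0.1   2.38  2.07  0.18 -0.83] [ 0.03  0.37 -0.56  2.35  1.09  0.37  0.11]
18 -0.032 [ 0.38  0.87 -1.23  2.36  1.59  0.96 -0.37] [ 0.04  0.38 -0.57  2.34  1.08  0.38  0.12]
18 -0.028 [ 0.38  0.87 -1.23  2.35  1.59  0.96 -0.36] [ 0.05  0.38 -0.57  2.33  1.08  0.38  0.13]
20 -0.036 [-0.19  0.57 -0.26  2.41  2.08  0.3  -0.86] [-0.08  0.35 -0.42  2.39  1.22  0.31 -0.03]
20 -0.032 [-0.2   0.57 -0.23  2.4   2.09  0.29 -0.86] [-0.07  0.36 -0.43  2.38  1.22  0.31 -0.02]
20 -0.028 [-0.22  0.57 -0.21  2.39  2.1   0.27 -0.86] [-0.06  0.36 -0.44  2.37  1.21  0.32 -0.01]
22 -0.036 [-0.07  0.6  -0.46  2.43  2.05  0.45 -0.84] [-0.25  0.34 -0.21  2.43  1.44  0.23 -0.25]
22 -0.032 [-0.08  0.6  -0.43  2.42  2.06  0.43 -0.84] [-0.24  0.34 -0.23  2.42  1.42  0.23 -0.23]
22 -0.028 [-0.1   0.59 -0.4   2.41  2.07  0.41 -0.85] [-0.22  0.35 -0.25  2.41  1.41  0.24 -0.21]
25 -0.036 [-0.09  0.61 -0.45  2.48  2.2   0.53 -1.01] [-0.48  0.34  0.05  2.49  2.07  0.18 -0.9 ]
25 -0.032 [-0.07  0.62 -0.47  2.47  2.18  0.53 -0.98] [ 0.38  0.57 -1.23  2.47  1.56  0.8  -0.47]
25 -0.028 [-0.06  0.62 -0.48  2.46  2.15  0.53 -0.95] [ 0.38  0.58 -1.23  2.46  1.56  0.8  -0.46]
```

```bash
sed -i 's/^BETA=.*/BETA=np.radians(22)/' plan.py
cat >> h.py <<'E'
BETA=np.radians(22); HD=.016; HO=np.array([.511,.1135,0]); GX=-.032
ikp=lambda p,M: None if (q:=ctrl.ik(list(p),quat(M))) is None else np.round(q,2)
E
python3 - <<'E'
from plan import *
p=find((-42,170,38),(-1,167,0)); print(len(p),min(q[3] for q in p[:-10])); np.save('path.npy',np.array(p))
E
python3 - <<'E'
from h import *
M=toolR(HD,BETA); F=frame(HD,0); g=HO+F@[GX,0,.036]
ctrl.set_joints([.4,.4,-1.23,2.4,1.55,.9,-.4]); s=get_state(); print(s['time'],s['tcp_pos'])
for b in (.12,.09,.06,.03,0): print(b,ikp(g+M[:,2]*(.0187-b),M))
mv(g+M[:,2]*(.0187-.10),M); s=get_state(); print(s['time'],s['tcp_pos'],np.round(s['qpos'],2))
for b in (.12,.09,.06,.03,0): print(b,ikp(g+M[:,2]*(.0187-b),M))
E
```

```text
5.725 [0.50827214 0.084252   0.19921836]
0.12 [ 0.47  0.48 -1.26  2.39  1.31  0.72 -0.2 ]
0.09 [ 0.41  0.57 -1.22  2.41  1.44  0.76 -0.31]
0.06 [ 0.37  0.66 -1.19  2.42  1.55  0.82 -0.41]
0.03 [ 0.34  0.74 -1.16  2.42  1.65  0.86 -0.48]
0 [ 0.31  0.81 -1.12  2.42  1.74  0.9  -0.53]
6.225 [0.44954002 0.11221366 0.11184278] [ 0.43  0.54 -1.23  2.4   1.4   0.75 -0.28]
0.12 [ 0.47  0.49 -1.27  2.39  1.31  0.73 -0.2 ]
0.09 [ 0.41  0.57 -1.21  2.41  1.44  0.76 -0.31]
0.06 [ 0.36  0.64 -1.16  2.42  1.56  0.79 -0.41]
0.03 [ 0.31  0.71 -1.09  2.42  1.67  0.81 -0.49]
0 [ 0.27  0.77 -1.02  2.42  1.77  0.82 -0.56]Traceback (most recent call last):
  File "<stdin>", line 1, in <module>
  File "plan.py", line 4, in <module>
    xs=np.arange(-150,60,res); zs=np.arange(60,330,res); X,Zg=np.meshgrid(xs,zs,indexing='ij')
                         ^^^
NameError: name 'res' is not defined
```

```bash
sed -i 's/^BETA=.*/BETA=np.radians(22); res=.25/' plan.py
python3 - <<'E'
from plan import *
p=find((-42,170,38),(-1,167,0)); print(len(p),min(q[3] for q in p[:-10])); np.save('path.npy',np.array(p))
E
python3 - <<'E'
from h import *
M=toolR(HD,BETA); F=frame(HD,0); g=HO+F@[GX,0,.036]
ctrl.movel(list(g+M[:,2]*.0187),quat(M),max_speed=.1); s=get_state(); print(s['time'],s['tcp_pos'],g+M[:,2]*.0187,s['contact_force'])
ctrl.close_gripper(90); s=get_state(); print(s['time'],s['width'],s['gripper_force'],s['contact_force'])
p=np.array(s['tcp_pos']); ctrl.movel(list(p+[0,0,.06]),max_speed=.1); 
s=get_state(); print(s['time'],s['tcp_pos'],s['width'],s['contact_force'],s['wrist_torque'],np.round(s['qpos'],2))
im,d,P=wrist('w_lift')
for c in ('scene','top'):
    i2,_=vision.grab_frame(c); cv2.imwrite(f'pics/{c}_lift.png',i2)
a=cv2.resize(cv2.imread('pics/scene_lift.png')[120:300,150:390],(480,360)); cv2.imwrite('pics/c_lift.png',np.hstack([a,cv2.resize(im,(300,225))[:225].repeat(1,0) if 0 else cv2.copyMakeBorder(cv2.resize(im,(320,240)),0,120,0,0,0)]))
E
```

```text
77 2.25
7.375 [0.48613567 0.11321219 0.01927247] [0.48600834 0.1131001  0.01866166] [ 0.73133562 -0.10904042 -0.40076913]
8.0583 0.008666216558728318 87.93124750256538 [-2.00206789 -0.50317936  5.26419272]
8.8083 [0.48575759 0.11253265 0.07845176] 0.009088664118512207 [ 0.11220514 -0.35888446 -2.18982746] [0.01890372 0.64232615 0.00965367] [ 0.38  0.65 -1.15  2.36  1.52  0.78 -0.32]
```

View pics/c_lift.png

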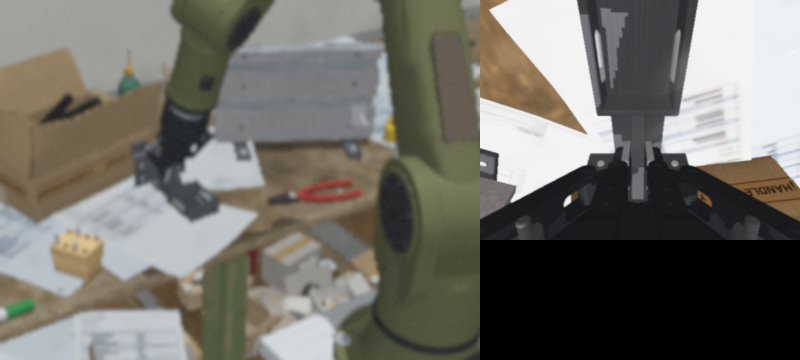

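The holder is lifted, held straight on its web with the pocket towards the camera. Next I'll check its pose in the hand, and whether the arm can follow the hanging path.

```bash
cat >> h.py <<'E'
CTR=np.array([.5737,-.2337,0])
C0=0.; DX=0.; DZ=0.   # in-hand corrections: pitch of holder vs assumed, shift
def holder_tool(S,th):
    """tool pose putting the seat at panel (sx,sz) m with tilt th"""
    F=frame(N_,th+C0); M=toolR(N_,BETA-th); seat=CTR+n*S[0]+Z*S[1]
    g=seat+F@np.array([GX-DX,0,.036-DZ-.055]); return g+M[:,2]*.0187, M
E
python3 - <<'E'
from h import *
np.set_printoptions(suppress=True,precision=4)
im,d,P=wrist()
r=models.masks_of('wrist','tool_holder'); m=r[0]['mask']&(d>0) if r else d>0
T=rot(); tcp=np.array(get_state()['tcp_pos'])
# world->holder given assumed grasp
F=np.stack([T[:,2]*np.sin(BETA)-T[:,0]*np.cos(BETA), T[:,1], -T[:,2]*np.cos(BETA)-T[:,0]*np.sin(BETA)],1)
g=tcp-.0187*T[:,2]; h=(P[m]-g)@F+[GX,0,.036]
print(F, m.sum(), np.percentile(h,[1,50,99],axis=0))
k=(h[:,2]>.02)&(h[:,2]<.034)&(h[:,0]<-.068); R_=h[k]
A=np.c_[R_[:,0]+.1065,R_[:,1],np.ones(k.sum())]; 
w=np.ones(k.sum(),bool)
for _ in range(4):
    c=np.linalg.lstsq(A[w],R_[w,2],rcond=None)[0]; w=np.abs(A@c-R_[:,2])<.0015
print('rim n',k.sum(),w.sum(),'slope x,y deg',np.degrees(c[:2]),'z',c[2]); Rw=R_[w]
print('x ext',np.percentile(Rw[:,0],[.5,99.5]),'y ext',np.percentile(Rw[:,1],[.5,99.5]))
for q in np.load('path.npy')[::8]: 
    p,M=holder_tool(q[:2]/1000,np.radians(q[2])); print(q[:3],ikp(p,M))
p,M=holder_tool([-.09,.20],0); print('pre',ikp(p,M)); p,M=holder_tool([-.06,.175],np.radians(38)); print('pre2',p,ikp(p,M))
E
```

```text
[[ 0.9999 -0.0162  0.0012]
 [ 0.0162  0.9999 -0.0001]
 [-0.0012  0.0001  1.    ]] 37710 [[-0.1345 -0.0374  0.0033]
 [-0.0984  0.0004  0.0058]
 [-0.0025  0.0389  0.0502]]
rim n 8513 6287 slope x,y deg [-0.0082  0.0737] z 0.026694060322080895
x ext [-0.1358 -0.0693] y ext [-0.0276  0.0286]
[-42. 170.  38.] [ 0.93  0.81 -1.12  1.59  0.56  1.43  0.82]
[-34. 169.  43.] [ 0.9   0.86 -1.09  1.49  0.54  1.55  0.85]
[-26. 169.  43.] [ 0.89  0.87 -1.09  1.46  0.54  1.56  0.86]
[-18. 169.  45.] [ 0.87  0.89 -1.07  1.41  0.53  1.61  0.88]
[-10. 175.  44.] [ 0.86  0.89 -1.07  1.39  0.54  1.61  0.89]
[ -5. 176.  36.] [ 0.9   0.83 -1.09  1.5   0.59  1.45  0.86]
[ -3. 174.  28.] [ 0.95  0.77 -1.1   1.63  0.65  1.28  0.81]
[ -2. 173.  20.] [ 0.98  0.71 -1.11  1.76  0.73  1.1   0.73]
[ -2. 171.  12.] [ 1.    0.66 -1.1   1.89  0.86  0.92  0.61]
[ -2. 168.   4.] [ 1.01  0.62 -1.08  2.03  1.06  0.76  0.41]
pre [ 1.11  0.43 -1.17  2.25  1.09  0.62  0.26]
pre2 [ 0.4827 -0.1875  0.1618] [ 0.96  0.79 -1.13  1.63  0.55  1.42  0.81]
```

Run:
```python
from h import *
p=np.array(get_state()['tcp_pos']); ctrl.movel(list(p+[-.01,0,.13]),max_speed=.25)
p,M=holder_tool([-.10,.20],np.radians(10)); mv(p,M); print(get_state()['time'])
p,M=holder_tool([-.06,.175],np.radians(38)); mv(p,M)
p,M=holder_tool([-.042,.170],np.radians(38)); ctrl.movel(list(p),quat(M),max_speed=.08)
ctrl.pause(.1); s=get_state(); f0=np.array(s['contact_force']); print(s['time'],f0,p,s['tcp_pos'])
im,d=vision.grab_frame('scene'); cv2.imwrite('pics/sc_pre.png',cv2.resize(im[110:260,220:400],(720,600)))
# refined panel check from wrist: upper edge & plane
im,d,P=wrist('w_pre'); h=(P-CTR); 
np.save('f0.npy',f0)
Q=P[d>0]; x=(Q-CTR)@n; y=(Q-CTR)@t; z=Q[:,2]
for lo,hi in ((.19,.205),(.11,.16)):
    k=(z>lo)&(z<hi)&(np.abs(y)>.06)&(np.abs(y)<.15)&(np.abs(x)<.02); print(k.sum(),np.percentile(x[k],[10,50,90]) if k.any() else '')
```

```text
10.8333
11.95 [-0.03790542 -0.11014275 -3.26313615] [ 0.49872807 -0.19566457  0.15675337] [ 0.49823759 -0.1954213   0.15727137]
0 
0
```

View pics/sc_pre.png

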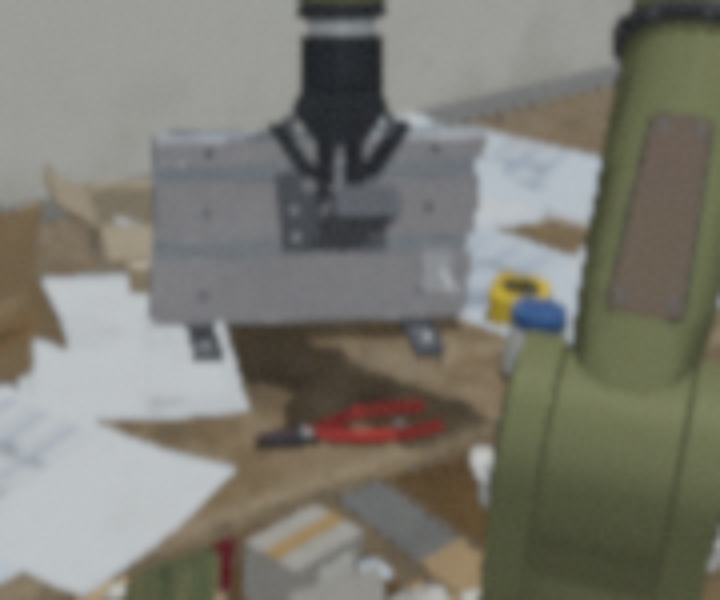

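The holder is tilted in front of the middle of the panel with its hooks at groove height. Now I'll run the insertion and watch the force.

Run:
```python
from h import *
np.set_printoptions(suppress=True,precision=1)
f0=np.load('f0.npy'); path=np.load('path.npy')
idx=[i for i in range(5,len(path),5)]+[len(path)-1]
for i in idx:
    q=path[i]; p,M=holder_tool(q[:2]/1000,np.radians(q[2])); ctrl.movel(list(p),quat(M),max_speed=.04)
    s=get_state(); f=np.array(s['contact_force'])-f0; print(i,q[:3],round(s['time'],2),f@n,f@t,f[2],(np.array(s['tcp_pos'])-p)*1000)
    if np.linalg.norm(f)>12: print('STOP'); break
```

```text
5 [-37. 169.  43.] 12.32 -0.2449384893855547 0.20038402082688547 0.2724661748544115 [ 0.5  0.  -0.7]
10 [-32. 169.  43.] 12.6 0.37040858782349356 0.8115515771437187 0.11240683425726905 [-0.   0.1  0.2]
15 [-27. 169.  43.] 12.88 0.08640655312925752 0.2446183772406944 -0.004437276116743938 [ 0.2 -0.1  0. ]
20 [-22. 169.  45.] 13.15 -0.6751833653824438 0.2956653315646796 0.02317254626920562 [ 0.2  0.1 -0.4]
25 [-17. 169.  45.] 13.43 0.12777937098870384 -0.014157927756443898 -0.4711403535623835 [ 0.1 -0.   0. ]
30 [-12. 173.  45.] 13.73 -0.44982862194952095 -0.2504523107792646 0.13589426506028346 [0.3 0.  0.2]
35 [ -7. 176.  41.] 14.03 0.5884630763238289 0.5316417298461769 1.3435384548616085 [-0.3 -0.   0.4]
40 [ -5. 176.  36.] 14.29 0.6044025130100087 0.6117986434861779 0.8172572193052816 [-0.6 -0.1  0.4]
45 [ -4. 175.  31.] 14.57 -0.6293016559206884 -0.0344158631332351 -0.38568538744393344 [-0.6 -0.2  0.2]
50 [ -3. 174.  26.] 14.86 0.5065551604168672 -0.08177191183191844 0.8072230481427178 [-0.5 -0.2  0.2]
55 [ -2. 173.  21.] 15.14 0.721972978513628 -0.009964701251634654 0.676804823204527 [-0.4 -0.3  0.2]
60 [ -2. 172.  16.] 15.41 -0.43362755873925074 -0.32622882593471747 -0.13790569445058898 [-0.5 -0.3  0.2]
65 [ -2. 171.  11.] 15.68 0.409507885299168 -0.23135605722954963 1.5590352995642502 [-0.1 -0.4  0.1]
70 [ -2. 168.   6.] 15.98 -0.2484940737398463 -0.05242407641350238 -0.3954506071309667 [ 0.5 -0.7  0.3]
75 [ -2. 167.   1.] 16.27 -5.691762397740491 -0.7802331217534608 -0.29865194504501025 [ 0.6 -0.6  0.3]
76 [ -1. 167.   0.] 16.52 -7.534722709695408 0.1330656351098722 2.177013258967844 [-0.4 -0.  -0.4]
```

Run:
```python
from h import *
np.set_printoptions(suppress=True,precision=1)
f0=np.load('f0.npy')
for q in [(-2,166.5,-1),(-2,166,-1),(-2,165.5,-1.5),(-2,165,-1.5),(-2,164.5,-1.5),(-2,164,-1.5),(-2,163.5,-1.5),(-2,163,-1.5),(-2,162.5,-1.5)]:
    p,M=holder_tool(np.array(q[:2])/1000,np.radians(q[2])); ctrl.movel(list(p),quat(M),max_speed=.02)
    s=get_state(); f=np.array(s['contact_force'])-f0; print(q,round(s['time'],2),np.array([f@n,f@t,f[2]]),(np.array(s['tcp_pos'])-p)*1000,s['wrist_torque'])
    if f[2]>4 or np.linalg.norm(f)>15: break
im,d=vision.grab_frame('scene'); cv2.imwrite('pics/sc_h.png',cv2.resize(im[110:230,240:400],(800,600)))
```

```text
(-2, 166.5, -1) 16.77 [-7.5 -0.   2.5] [-0.1 -0.1 -0.3] [1.  1.8 0.1]
(-2, 166, -1) 17.02 [-8.   1.1  4.8] [-0.1 -0.1 -0.2] [0.9 1.9 0.1]
```

View pics/sc_h.png

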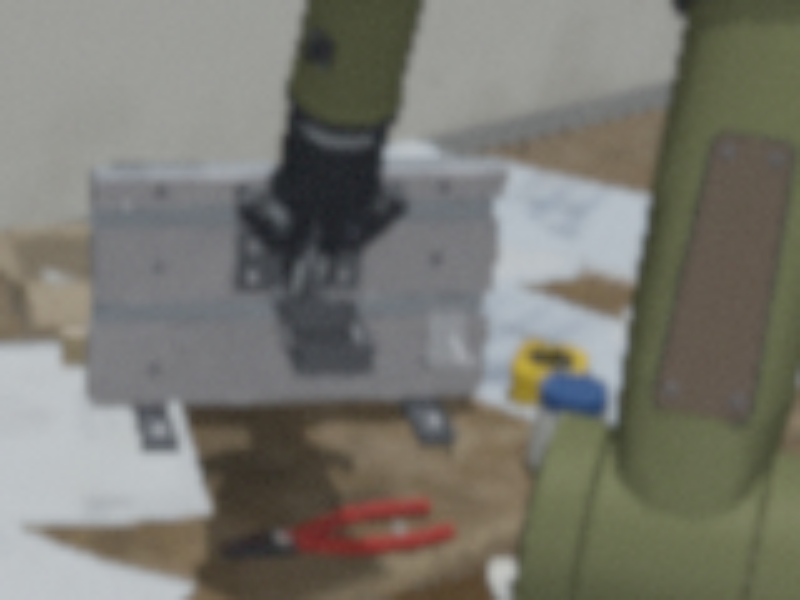

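Run:
```python
from h import *
np.set_printoptions(suppress=True,precision=1)
f0=np.load('f0.npy')
for q in [(-3,166,-1),(-3.5,166,-1),(-3.5,165.5,-1.5),(-3.5,165,-1.5),(-3.5,164.5,-2),(-3.5,164,-2),(-3.5,163.5,-2),(-3.5,163,-2),(-3.5,162.5,-2),(-3.5,162,-2)]:
    p,M=holder_tool(np.array(q[:2])/1000,np.radians(q[2])); ctrl.movel(list(p),quat(M),max_speed=.02)
    s=get_state(); f=np.array(s['contact_force'])-f0; print(q,round(s['time'],2),np.array([f@n,f@t,f[2]]),(np.array(s['tcp_pos'])-p)*1000,s['wrist_torque'])
    if f[2]>5 or np.linalg.norm(f)>15: break
```

```text
(-3, 166, -1) 17.32 [-1.9  0.5 -1.1] [ 0.7 -0.5  0.1] [0.5 1.1 0.1]
(-3.5, 166, -1) 17.57 [0.  0.7 0.4] [ 0.7 -0.4  0.4] [0.3 0.7 0. ]
(-3.5, 165.5, -1.5) 17.82 [1.2 0.6 0.2] [ 0.2 -0.1  0.2] [0.3 0.6 0. ]
(-3.5, 165, -1.5) 18.07 [ 1.6 -0.7  0.9] [ 0.3 -0.1  0.2] [0.2 0.4 0. ]
(-3.5, 164.5, -2) 18.32 [-1.2 -1.5  7.4] [ 0.4 -0.2  0.7] [ 0.   0.6 -0. ]
```

Run:
```python
from h import *
np.set_printoptions(suppress=True,precision=4)
ctrl.ungrasp(); s=get_state(); print(s['time'],s['contact_force'],s['width'])
T=rot(); p=np.array(s['tcp_pos']); ctrl.movel(list(p-T[:,2]*.10),max_speed=.15)
# look: go higher and back, tool vertical, aimed at holder
mv(CTR-n*.12+Z*.30,toolR(N_,0)); s=get_state(); print(s['time'],s['contact_force'])
im,d,P=wrist('w_hung'); np.save('whung.npy',P)
r=models.masks_of('wrist','tool_holder'); m=r[0]['mask']&(d>0); np.save('m_hung.npy',m); Q=P[m]
L=np.c_[(Q-CTR)@n,(Q-CTR)@t,Q[:,2]]; print(r[0]['p'],m.sum(),np.percentile(L,[1,50,99],axis=0))
k=(L[:,0]<-.068)&(L[:,2]>.118)&(L[:,2]<.142); A=np.c_[L[k][:,0]+.1065,L[k][:,1],np.ones(k.sum())]; z=L[k][:,2]; w=z>np.percentile(z,40)
for _ in range(8):
    c=np.linalg.lstsq(A[w],z[w],rcond=None)[0]; w=np.abs(A@c-z)<.002
Rw=L[k][w]; print('rim',w.sum(),k.sum(),np.degrees(c[:2]),c[2],np.percentile(Rw[:,:2],[.5,99.5],axis=0))
b=cv2.minAreaRect((Rw[:,:2]*1000).astype(np.float32)); print(b)
web=L[(L[:,2]>.152)&(L[:,2]<.164)&(np.abs(L[:,1])<.015)]; print('web y',len(web),web.mean(0) if len(web) else '')
i2,_=vision.grab_frame('scene')
cv2.imwrite('pics/hung.png',np.hstack([cv2.resize(im[:,80:432],(352,384)),cv2.resize(i2[110:230,240:400],(448,384))]))
```

```text
19.0417 [-0.5698 -0.051  -0.2758] 0.08551643600309627
20.5083 [ 0.0522 -0.4063 -0.8162]
0.7 8015 [[-0.1437 -0.0465  0.0037]
 [-0.0491  0.0005  0.1261]
 [ 0.0056  0.0473  0.174 ]]
rim 973 1473 [1.8467 0.0086] 0.13353498179701556 [[-0.1438 -0.0279]
 [-0.0712  0.0289]]
((-107.41073608398438, 0.5112419128417969), (72.88533020019531, 56.91022491455078), 0.13231538236141205)
web y 505 [-0.0255  0.0003  0.1586]
```

View pics/hung.png

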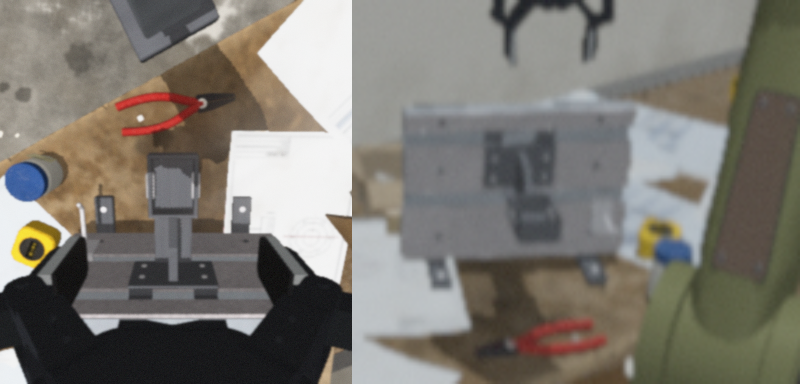

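The holder hangs level with 1.85° sag, close to the 2° expected. It is centred in the panel: rim centre at panel (−107.4, 0.5, 133.5) mm. Now the block.

Run:
```python
from h import *
np.set_printoptions(suppress=True,precision=4)
hb=np.radians(32.3)
mv([.395,.29,.22],toolR(hb,0)); s=get_state(); print(s['time'],np.round(s['qpos'],2))
im,d,P=wrist('w_blk'); r=models.masks_of('wrist','bit_block'); print([x['p'] for x in r])
Q=P[r[0]['mask']&(d>0)]; b=Q[(Q[:,2]>.049)&(Q[:,2]<.058)]; R_=cv2.minAreaRect((b[:,:2]*1000).astype(np.float32)); print(len(b),R_,np.median(b[:,2]))
c,(w,h),a=R_; 
if w<h: a-=90
hb=np.radians(a); c=np.array([c[0]/1000,c[1]/1000,0]); print(c,a)
np.save('blk.npy',[*c,hb])
for f in (1,-1):
    M=toolR(hb,0,f); print(f,ikp(c+Z*.021,M),ikp(c+Z*.2,M)); M=toolR(N_,np.radians(1.85),f); print(ikp(CTR-n*.1074+Z*(.1335+.001),M),ikp(CTR-n*.1074+Z*.25,M))
```

```text
22.4167 [ 0.04  0.46 -1.06  1.86  0.45  1.09  0.94]
[0.79]
2264 ((422.318115234375, 309.39093017578125), (65.58265686035156, 49.94335174560547), 32.50722122192383) 0.05431218819168103
[0.4223 0.3094 0.    ] 32.50722122192383
1 [-0.18  0.74 -0.79  2.    0.79  0.74  0.67] [-0.02  0.53 -1.02  1.81  0.5   1.09  0.92]
[ 0.86  0.52 -0.8   1.95  0.51  0.85  0.89] [ 0.92  0.38 -0.85  1.78  0.33  1.09  1.06]
-1 [-0.64  0.62 -0.06  2.01  0.08  0.51 -1.76] [-0.54  0.38 -0.2   1.81  0.09  0.96 -1.78]
[-0.28  0.6   0.95  1.97 -0.65  0.88 -1.03] [-0.42  0.51  1.15  1.8  -0.52  1.14 -1.14]
```

Run:
```python
from h import *
np.set_printoptions(suppress=True,precision=4)
*c,hb=np.load('blk.npy'); c=np.array(c); M=toolR(hb,0)
mv(c+Z*.13,M); ctrl.movel(list(c+Z*.021),quat(M),max_speed=.12); s=get_state(); print(s['time'],s['tcp_pos'],s['contact_force'])
ctrl.close_gripper(80); s=get_state(); print(s['time'],s['width'],s['gripper_force'],s['tcp_pos'])
dz=s['tcp_pos'][2]; np.save('dz.npy',dz); ctrl.movel(list(c+Z*.28),max_speed=.25)
M=toolR(N_,np.radians(1.85)); rim=CTR-n*.1074+t*.0005+Z*.1335
u=-M[:,2]; mv(rim+u*(.10+dz-.020),M); ctrl.movel(list(rim+u*(.030+dz-.02)),quat(M),max_speed=.12); ctrl.pause(.1)
s=get_state(); np.save('f1.npy',s['contact_force']); print(s['time'],s['contact_force'],s['width'],np.array(s['tcp_pos'])-(rim+u*(.030+dz-.02)))
i2,_=vision.grab_frame('scene'); im,d,P=wrist('w_pl'); np.save('wpl.npy',P)
cv2.imwrite('pics/pl.png',np.hstack([cv2.resize(im[:,80:432],(352,384)),cv2.resize(i2[110:230,240:400],(448,384))]))
```

```text
24.0417 [0.4226 0.3098 0.0217] [ 0.2974  0.1418 -0.1213]
24.475 0.048713081718695886 83.27747225761414 [0.4227 0.3096 0.0217]
28.3 [ 0.1165  0.2345 -1.362 ] 0.04875865955870685 [0.0007 0.0001 0.0009]
```

View pics/pl.png

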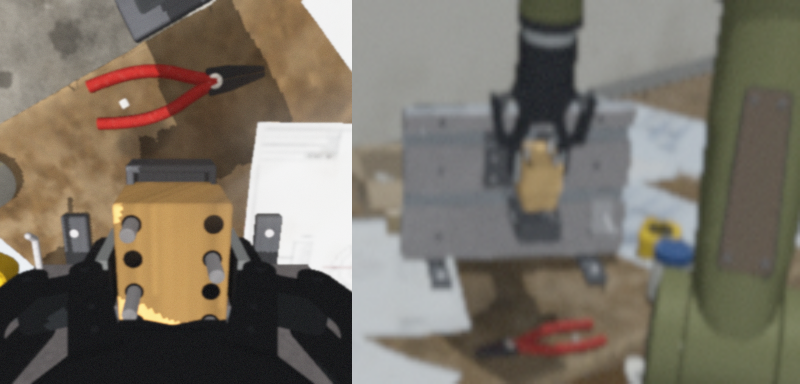

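The block is gripped square and stands over the pocket. Next I'll check the front edge and sides of block and rim against each other.

Run:
```python
from h import *
np.set_printoptions(suppress=True,precision=4)
P=np.load('wpl.npy'); Q=P[(P[...,2]>.05)]; L=np.c_[(Q-CTR)@n,(Q-CTR)@t,Q[:,2]]
k=(L[:,0]<-.06)&(np.abs(L[:,1])<.032); A=L[k]
top=A[(A[:,2]>.1335+.030+.030)&(A[:,2]<.1335+.030+.038)]; print('top',len(top),np.median(top[:,2]),np.percentile(top[:,:2],[.3,99.7],axis=0), cv2.minAreaRect((top[:,:2]*1000).astype(np.float32)))
rim=A[(A[:,2]>.126)&(A[:,2]<.138)]; print('rim',len(rim),np.median(rim[:,2]),np.percentile(rim[:,:2],[.3,99.7],axis=0))
```

```text
top 12831 0.19835017978184036 [[-0.1424 -0.0283]
 [-0.0851  0.0301]] ((-112.9878921508789, 0.6784591674804688), (62.382049560546875, 59.454742431640625), 89.5748291015625)
rim 1042 0.13231068052550793 [[-0.1442 -0.0282]
 [-0.1322  0.0286]]
```

Run:
```python
from h import *
np.set_printoptions(suppress=True,precision=2)
dz=float(np.load('dz.npy')); f1=np.load('f1.npy'); M=toolR(N_,np.radians(1.85)); rim=CTR-n*.1074+t*.0005+Z*.1335; u=-M[:,2]
for h in [.022,.018,.015,.012,.010,.008,.006,.004,.003,.002,.001,0,-.001,-.002]:
    p=rim+u*(h+dz-.020); ctrl.movel(list(p),quat(M),max_speed=.03); s=get_state(); f=np.array(s['contact_force'])-f1
    print(h,round(s['time'],2),np.array([f@n,f@t,f[2]]),(np.array(s['tcp_pos'])-p)*1000,np.array(s['wrist_torque']))
    if f[2]>25 or np.hypot(f@n,f@t)>15: print('STOP'); break
```

```text
0.022 28.82 [ 0.59 -0.33  0.4 ] [-0.12  0.08 -0.25] [0.01 0.03 0.03]
0.018 29.1 [-0.11 -0.4  -0.15] [-0.14  0.01 -0.21] [ 0.01  0.03 -0.03]
0.015 29.35 [-0.08 -0.46 -0.26] [-0.14  0.01 -0.19] [0.02 0.06 0.01]
0.012 29.6 [ 0.7  -1.47 -0.52] [-0.16  0.02 -0.21] [-0.    0.02 -0.04]
0.01 29.85 [ 0.02 -1.31 -0.97] [-0.06 -0.02 -0.1 ] [ 0.02  0.03 -0.02]
0.008 30.1 [-0.06 -1.15  0.79] [-0.01 -0.42  0.03] [-0.36  0.05 -0.02]
0.006 30.35 [ 0.67 -1.36  3.35] [ 0.32 -0.22  0.19] [-0.4  -0.03 -0.02]
0.004 30.6 [ 2.03 -1.57  2.84] [ 0.42 -0.09  0.08] [-0.45 -0.28  0.03]
0.003 30.85 [ 2.01 -1.42  3.76] [ 0.35 -0.05  0.1 ] [-0.46 -0.32  0.  ]
0.002 31.1 [ 2.3  -0.97  3.89] [ 0.21 -0.02  0.01] [-0.49 -0.36 -0.03]
0.001 31.35 [ 3.25 -0.28  2.96] [ 0.1  -0.01 -0.06] [-0.44 -0.46  0.02]
0 31.6 [ 2.7  -0.74  3.83] [ 0.    0.03 -0.08] [-0.4  -0.37 -0.  ]
-0.001 31.85 [-2.05 -1.72 13.26] [-0.03  0.07  0.68] [-0.28  0.22  0.01]
-0.002 32.1 [-4.95 -3.33 23.83] [-0.04  0.07  1.53] [-0.12  0.85 -0.03]
```

```bash
cat > chk.py <<'E'
from h import *
def chk(tag):
    mv(CTR-n*.15+Z*.30,toolR(N_,0)); ctrl.pause(.2); print(round(get_state()['time'],2)); im,d,P=wrist(tag); Q=P[d>0]; L=np.c_[(Q-CTR)@n,(Q-CTR)@t,Q[:,2]]
    def plane(A,lo,tag):
        z=A[:,2]; B=np.c_[A[:,0]+.1074,A[:,1],np.ones(len(A))]; w=np.ones(len(A),bool)
        w=np.abs(z-np.median(z))<.004
        for _ in range(6): c=np.linalg.lstsq(B[w],z[w],rcond=None)[0]; w=np.abs(B@c-z)<.0015
        print(tag,w.sum(),'slopes',np.degrees(c[:2]).round(2),'z',c[2].round(4),np.percentile(A[w][:,:2],[1,99],axis=0).round(4).tolist())
    a=(np.abs(L[:,1])<.027)&(L[:,0]<-.075)&(L[:,0]>-.146)
    plane(L[a&(L[:,2]>.160)&(L[:,2]<.172)],0,'top')
    a=(np.abs(L[:,1])<.03)&(L[:,0]<-.069)&(L[:,0]>-.148)
    k=a&(L[:,2]>.124)&(L[:,2]<.140); print('rim strip',k.sum(),np.median(L[k],axis=0).round(4) if k.any() else '')
    i2,_=vision.grab_frame('scene')
    cv2.imwrite(f'pics/{tag}_c.png',np.hstack([im[:,80:432],cv2.resize(i2[110:230,240:400],(448,384))]))
E
python3 - <<'E'
from chk import *
s=get_state(); T=rot(); ctrl.ungrasp(); p=np.array(get_state()['tcp_pos']); ctrl.movel(list(p-T[:,2]*.09),max_speed=.12); chk('done1')
E
```

```text
34.1
top 2582 slopes [1.93 0.09] z 0.1677 [[-0.1412, -0.0233], [-0.0774, 0.0252]]
rim strip 420 [-0.1412 -0.006   0.1323]
```

View pics/done1_c.png

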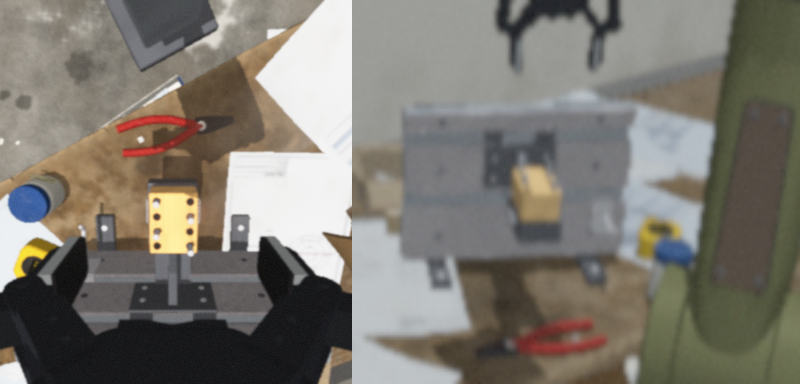

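The block top has the same slope as the rim (1.93° against 1.85°) and stands 34.2 mm above it, against 34 nominal, so the shoulder is flush. The holder is still hung, and the bystanders were not touched.

```bash
python3 -c "
from station import ticket; print(ticket.close_job())"
```

```text
the job is handed in; nothing more can be done
None
```

I hung the holder level at mid-panel and pressed the bit block home with its shoulder flush on the rim (to about 0.2 mm by camera); the job was handed in at about 34 s, but the hand-in call returned no verdict.

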